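# Nudge the askew lid square onto the treat box and seal it

### The arm

A 7-joint arm with a two-finger parallel gripper is mounted at the origin on the work surface. World frame = base frame: x ahead of the robot, y to its left, z up, the work surface at z = 0. Lengths are in m, angles in rad, forces in N, time in s.
With the tool pointing down it reaches from about 0.4 to 0.85 m from the base axis. Payload 10.4 kg.
Tool frame: the origin (TCP) lies between the finger pads; the fingertips stand 19 mm ahead of it and the grasp point (between the pads) is the TCP (manip.tips_ahead is the distance from the TCP to the fingertips, in m); z points along the fingers, y is the line along which they close (so a half turn about z gives the same grasp; the last joint's range is limited). The gripper opens to 85 mm and grips with 20 to 120 N. Pads are 22 mm wide; open, the fingers measure 114 mm over their backs; the gripper's body (76 mm by 85 mm) begins 54 mm behind the grasp point. The pads swing forward as they close: fully open they stand 13 mm farther back than shut.
Start: joints at [-1.275, 0.332, -0.065, 1.46, 0.022, 1.35, -0.088], TCP at [0.196, 0.594, 0.25] pointing down, gripper open.
Joint ranges: [-2.6, 2.6], [-0.5, 2.12], [-1.47, 1.34], [0.16, 2.42], [-1.27, 4.41], [0.06, 2.06], [-2.6, 2.6]. Speed limits (rad/s): [2.22, 2.22, 2.79, 2.79, 3.14, 3.14, 3.14].

### API

Orientations are given as a unit quaternion [x, y, z, w].
In Python, from workcell import manip, viewer gives the robot as it stands.
- The arm moves only by the tool arm_command, never from a script. Its argument "series" is text: rows parted by semicolons, each of 5 numbers parted by spaces: the closure, from 0 (fully open) to 1 (shut), then the shift along the tool's x, y, z normalised to -1 to 1, where 1 is 0.4 m, then the turn about the tool's z normalised to -1 to 1, where 1 is 180 degrees. In form: jaw tx ty tz spin; .... A call has exactly 10 rows; each row shifts and turns the commanded pose from where the row before left it, along the tool's axes as they then stand; what a row does not reach is not made up. A row lasts 1/8 s, in which the tool goes at most 62.5 mm and 10.7 degrees, less where a joint would pass 70% of its speed; a pose out of reach is approached as far as the arm can. A call with a number of a shift or a turn outside -1 to 1 is refused whole. A call with a gripper value outside its range is refused whole. The fingers move at their own pace and stop on an object; "newtons" is the grip in N (left out, the last holds). Time passes only in rows, so rows that do not move let the fingers close, or fill a call up. It gives the time, the measured TCP pose, the force, the opening and the grip force at its end, in the units of the state.
- manip.get_obs(): the state, without advancing time (a new reading comes with each control period).
- viewer.camera(name): name is "side" or "top"; returns a dict with "pixels" (420x560x3 uint8, red, green, blue), "intrinsics" (3x3 intrinsics, pixels), "extrinsics" (4x4, takes a point from world to camera coordinates). Camera axes: x right, y up, looking along -z (the intrinsics and any distortion apply to the point x, -y, -z); pixel columns grow to the right and rows downward; lengths in m; the calibration is good to about 2 mm. A picture is of the moment at which its call begins. There is no depth.
- manip.hand_in(): hands the job in; it is judged then, once.
The state is a dict: "clock": time; "joint_pos": joint angles; "joint_velocities": joint speeds; "tau": joint torques, N m; "position": TCP position; "ee_rot": TCP orientation; "ft_force": force on the tool from outside, world axes, zero at the start; "torque": the same for the moment, N m; "grip_width": opening from 0.0 (shut) to 1.0 (fully open); "grasp_force": force on a finger pad.
Only numpy, scipy, OpenCV 4.12 (cv2) and the standard library are available. Lean on these libraries where they do the work, as an engineer would, in place of code of your own. Each camera call takes 0.05 s, during which the arm holds its last target. There are 200 camera calls.

### The job

The lid of the square treat box was left lying askew on top of it. It is too wide to grip, so nudge it round by its edges until it is square with the box and has dropped fully home all round, then press the big button in its middle all the way down to seal it. Leave the box standing about where it is and do not disturb the other things on the table.

Things in the scene. Friction and masses are not known exactly. Their poses are not given: they have to be found in the camera images.
- container: Square clear box of biscuits, loose on the table, about 2.2 kg (slides if pushed with more than about 11 N). 150 x 150 mm, 100 mm tall; the top 14 mm is a blue collar, 162 x 162 mm outside, with a square opening 142 x 142 mm. Origin: centre of the underside; z up, x and y along its sides (it looks the same after every quarter turn).
- lid: White square lid, loose, about 0.3 kg: plate 162 x 162 mm, 9 mm thick, and under it a grey plug 138 x 138 mm (corners rounded, radius 12), 10 mm deep. Origin: centre of the plate's underside; z up, x and y along its sides. Any of its four ways round will do. It starts with the plug's bottom on the collar, 0.3 to 0.8 rad out of square either way, up to 6 mm off centre in x and y.
- mouth (a point): Centre of the box's opening, level with the collar's top, 100 mm above the box's origin. With the lid home its origin is here (2 mm of play each way) and its plate is flush with the collar's outside all round; as long as the plug still rests on the collar the lid's origin is up to 10 mm higher. The lid slides on the collar under a push of a few newtons.
- button_top (a point): Centre of the top of the round blue button in the middle of the lid, 90 mm in diameter; it stands 17 mm above the lid's origin (8 mm proud of the plate) when up and 11 mm when pressed home.
- seal_button (a joint): How far the lid's button is pressed, m: 0 up, 0.006 fully down. It moves under about 7 N and stays where it is left; it must be up until the lid has dropped home.
- bowl: Steel pet bowl, 160 mm across, 55 mm tall, origin centre of the underside. Bystander.
- ball_center (a point): Centre of the orange ball, 65 mm in diameter, lying in the bowl. Bystander.
- canister: Green treat canister with white twist cap, 94 mm across, 136 mm tall, origin centre of the underside. Bystander.
- brush: Grooming brush, about 200 mm long, 30 mm tall, origin at the middle of its length underneath, x towards the head. Bystander.
- comb: Flat steel comb 150 x 36 mm, 6 mm thick, origin at its middle underneath, x along it. Bystander.
- scoop: Metal scoop with wooden handle, 165 mm long, 42 mm tall, origin near its middle underneath, x towards the scoop. Bystander.
- bone: Brown hard chew bone, 140 mm long, 58 mm wide, 32 mm tall, origin at its middle underneath, x along it. Bystander.
Not all that is in view belongs to the job. What is shaped like the container but red is not meant. Leave any green look-alike of the lid alone.

How it is judged:
On the way, in this order (a step that is already met when the one before it is completed fails the run):
1. the lid has dropped home, square on the box, its button still up (z of lid in the frame of container between 0.097 and 0.1025 m and angle between the z axis of lid and the z axis of container, either way round below 0.03 rad and value of joint seal_button below 0.003 m), for 0.2 s.
2. the button is pressed all the way down (value of joint seal_button above 0.005 m), for 0.1 s.
At the end, for the whole second after the job is handed in: The lid lies fully home on the box (its plate within 2.5 mm of the collar, level with it within 0.03 rad, centred within 5 mm), its button is pressed at least 5 of its 6 mm, and the box stands upright at rest (z of lid in the frame of container between 0.097 and 0.1025 m and horizontal distance between lid and container below 0.005 m and angle between the z axis of lid and the z axis of container, either way round below 0.03 rad and angle between container's own z axis and vertical below 0.05 rad and value of joint seal_button above 0.005 m and linear speed of each of lid, container below 0.02 m/s); the robot touches nothing.
It fails at once if the box was shoved more than 25 mm (distance of container from where it was at the start of the episode above 0.025 m).
It fails at once if another thing was moved more than 30 mm (distance of any of bowl, ball_center, canister, brush, comb, scoop, bone from where it was at the start of the episode above 0.03 m).
It also fails if it takes over 61 s, if anything falls off the work surface, if the arm or the gripper's body presses on something with over 40 N, if the wrist force passes 120 N, or if a joint passes its speed limit or range.

## Working session

There is one attempt and no reset: what is moved stays moved. The work goes in short steps, Python scripts to look and compute and a tool call to move; the robot and the scene stay as the last step left them, time stands still between calls to the robot, and variables do not carry over. Pictures are saved under pics/ and viewed, at most 10 in all, crops included, and the job is handed in when it is done.

Besides the shell and the picture viewer there is one more tool, called after "Emit:" by a JSON object that holds its "op" and its "data". arm_command: Moves the arm, as the interface text tells. Scaled input: -1 to 1 covers 0.4 m each way for a shift and 180 degrees each way for a turn. Its arguments: {"type":"object","properties":{"series":{"type":"string"},"newtons":{"type":"number"}},"required":["series"]}

```bash
mkdir -p pics
cat > h.py <<'E'
import numpy as np, cv2
from workcell import manip, viewer
def shot(n):
    c=viewer.camera(n); return c["pixels"],np.array(c["intrinsics"]),np.array(c["extrinsics"])
def ray(K,E,u,v,z):
    d=np.linalg.inv(K)@np.array([u,v,1.]); d=np.array([d[0],-d[1],-d[2]])
    R=E[:3,:3];t=E[:3,3]; o=-R.T@t; w=R.T@d
    return o+w*(z-o[2])/w[2]
def proj(K,E,p):
    q=E[:3,:3]@np.array(p)+E[:3,3]; q=K@np.array([q[0],-q[1],-q[2]]); return q[:2]/q[2]
E
python3 - <<'E'
from h import *
for n in("top","side"):
    p,K,Ex=shot(n); cv2.imwrite(f"pics/{n}0.png",p[:,:,::-1]); print(n,K.round(1).tolist(),(-Ex[:3,:3].T@Ex[:3,3]).round(3))
print(manip.get_obs())
E
```

```text
top [[406.4, 0.0, 279.3], [0.0, 406.4, 220.2], [0.0, 0.0, 1.0]] [ 0.349 -0.016  1.335]
side [[459.8, 0.0, 282.5], [0.0, 459.8, 206.4], [0.0, 0.0, 1.0]] [ 0.099 -1.094  1.14 ]
{'clock': 0.1, 'joint_pos': array([-1.27456454,  0.33280456, -0.06470661,  1.46086146,  0.0216213 ,
        1.34988981, -0.08846772]), 'joint_velocities': array([-8.19346795e-04, -1.89569827e-03, -1.86115023e-03, -1.38730934e-03,
       -1.27026217e-03, -5.21943447e-06, -1.64667318e-03]), 'tau': array([ 1.92787244e-03, -6.26738548e+01,  4.95428732e-02, -3.92431247e+01,
        1.63688406e-02,  6.95303577e-03, -8.61672504e-06]), 'position': array([0.19581808, 0.59320543, 0.2495961 ]), 'ee_rot': array([ 1.58710646e-01,  9.87324936e-01, -6.30338962e-04, -6.30026953e-05]), 'ft_force': array([-0.72950336, -0.80251243, -0.1443072 ]), 'torque': array([0.01050993, 0.04459481, 0.00775906]), 'grasp_force': 0.0, 'grip_width': 1.002027787410488}
```

View pics/top0.png

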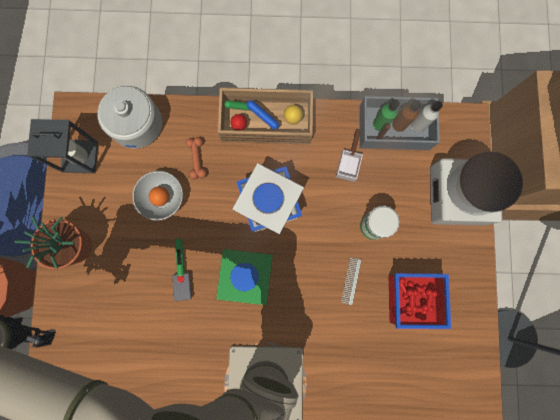

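View pics/side0.png

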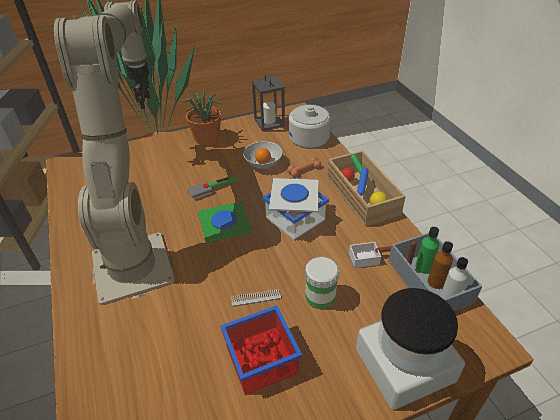

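Lid candidates in the top view are the white plate with blue button at (268,198) and the green plate at (244,277). Box candidates are the blue-collared box under the white lid and the red box at (422,300). The white lid on the clear, blue-collared box fits the description. I'll confirm this in a crop and measure it.

```bash
cat >> h.py <<'E'
def sq(pts): # min area rect of 2D metric points -> centre, size, angle mod 90 in (-45,45]
    (c,s,a)=cv2.minAreaRect(np.array(pts,np.float32)); a=(a+45)%90-45; return np.array(c),s,a
def measure(zlid=0.119,zcol=0.100,win=(215,150,325,245),save=None):
    p,K,E=shot("top"); u0,v0,u1,v1=win
    hsv=cv2.cvtColor(p,cv2.COLOR_RGB2HSV); m=np.zeros(p.shape[:2],np.uint8); m[v0:v1,u0:u1]=1
    white=((hsv[...,1]<60)&(hsv[...,2]>150)&(m>0)).astype(np.uint8)
    blue=((hsv[...,0]>100)&(hsv[...,0]<130)&(hsv[...,1]>120)&(hsv[...,2]>60)&(m>0)).astype(np.uint8)
    white=cv2.morphologyEx(white,cv2.MORPH_OPEN,np.ones((3,3)))
    big=lambda x:max(cv2.findContours(x,cv2.RETR_EXTERNAL,cv2.CHAIN_APPROX_NONE)[0],key=cv2.contourArea)
    met=lambda c,z:[ray(K,E,*q,z)[:2] for q in c.reshape(-1,2)]
    wc=big(white); L=sq(met(wc,zlid)); print("lid",L)
    fill=np.zeros_like(white); cv2.drawContours(fill,[wc],-1,1,-1)
    er=cv2.erode(fill,np.ones((7,7)))
    b=big(blue*er); print("button",np.mean(met(b,zlid+.008),axis=0),cv2.contourArea(b))
    col=blue*(1-fill); ys,xs=np.nonzero(col)
    if len(xs)>20:
        B=sq([ray(K,E,x,y,zcol)[:2] for x,y in zip(xs,ys)]); print("collar",B, len(xs))
        print("rel angle",L[2]-B[2], "offset",L[0]-B[0])
    if save: cv2.imwrite(save,cv2.resize(p[v0:v1,u0:u1,::-1],None,fx=5,fy=5,interpolation=cv2.INTER_CUBIC))
E
python3 - <<'E'
from h import *
measure(save="pics/crop1.png")
E
```

```text
lid (array([0.57102793, 0.00075924]), (0.17400610446929932, 0.16296057403087616), -26.277835845947266)
button [0.57289847 0.0053981 ] 617.0
collar (array([0.5758934, 0.0026577]), (0.16134460270404816, 0.16104580461978912), 19.046724319458008) 242
rel angle -45.32456016540527 offset [-0.00486547 -0.00189845]
```

View pics/crop1.png

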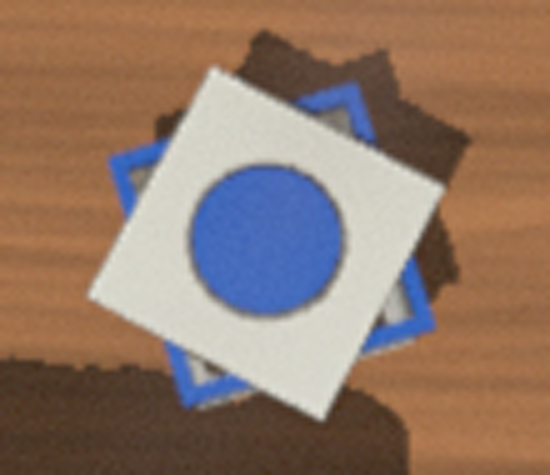

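The crop confirms a white plate with corners near crop px (213,67), (443,187), (325,420) and (90,296). It lies about 44° out of square on the blue collar, whose corners are near (357,83), (432,330), (190,407) and (110,157). I'll refine these corners now.

```bash
cat >> h.py <<'E'
def corners(seed,z,off=(215,150),s=5.,p=None):
    pix,K,E=p or shot("top"); g=cv2.cvtColor(pix,cv2.COLOR_RGB2GRAY)
    c=(np.array(seed,np.float32)+.5)/s-.5+np.array(off,np.float32)
    r=cv2.cornerSubPix(g,c.reshape(-1,1,2).astype(np.float32).copy(),(3,3),(-1,-1),(3,30,.01)).reshape(-1,2)
    for q in(c,r):
        w=np.array([ray(K,E,*x,z)[:2] for x in q]); d=np.roll(w,-1,0)-w
        a=np.degrees(np.arctan2(d[:,1],d[:,0])); a=(a+45)%90-45
        print(w.mean(0).round(4),"sides",np.linalg.norm(d,axis=1).round(4),"ang",a.round(1))
E
python3 - <<'E'
from h import *
s=shot("top")
corners([(213,67),(443,187),(325,420),(90,296)],.119,p=s)
corners([(357,83),(434,330),(190,407),(110,157)],.100,p=s)
print(manip.tips_ahead)
E
```

```text
[0.573 0.004] sides [0.1593 0.16   0.1606 0.1602] ang [-26.6 -25.5 -26.5 -25.9]
[0.5734 0.0049] sides [0.1608 0.1619 0.161  0.1611] ang [-26.6 -26.2 -26.9 -26.3]
[0.5755 0.0012] sides [0.1624 0.1568 0.1636 0.1604] ang [18.1 19.  19.4 18.6]
[ 5.751e-01 -4.000e-04] sides [0.1624 0.1519 0.168  0.1598] ang [18.1 20.5 20.9 18.4]
0.019
```

Emit:
{"op": "arm_command", "data": {"series": "1 0 0 0 -0.0515; 1 0 0 0 -0.0515; 1 0 0 0 -0.0515; 1 0 0 0 -0.0515; 1 -0.05 -0.12 0 0; 1 -0.05 -0.12 0 0; 1 -0.05 -0.12 0 0; 1 -0.05 -0.12 0 0; 1 -0.05 -0.12 0 0; 1 -0.05 -0.12 0 0", "newtons": 40}}

```text
clock: 1.45
position: [0.4032, 0.3581, 0.2503]
ee_rot: [-0.163, 0.987, 0.0, 0.0]
ft_force: [0.6, -0.1, 0.0]
grip_width: 0.001
grasp_force: 0.0
```

```bash
cat >> h.py <<'E'
C=np.array([.5755,.002]); A=np.radians(18.8)
def state():
    o=manip.get_obs(); q=o["ee_rot"]; from scipy.spatial.transform import Rotation as R
    M=R.from_quat(q).as_matrix(); yaw=np.degrees(np.arctan2(M[1,0],M[0,0]))
    p=o["position"]; d=p[:2]-C; b=np.array([[np.cos(A),np.sin(A)],[-np.sin(A),np.cos(A)]])@d
    print("t",round(o["clock"],2),"pos",p.round(4),"yaw",yaw.round(1),"box mm",(b*1e3).round(1),"F",o["ft_force"].round(1),"g",round(o["grip_width"],2)); return M,p
def go(bx,by,z): # tool-frame move in units to box-frame mm target
    M,p=state(); t=C+np.array([[np.cos(A),-np.sin(A)],[np.sin(A),np.cos(A)]])@np.array([bx,by])/1e3
    d=M.T@(np.array([*t,z])-p)/.4; print("move",d.round(3),"norm",np.linalg.norm(d).round(3))
E
python3 -c "
from h import *
go(130,-40,.2)"
```

```text
t 1.45 pos [0.4032 0.3581 0.2503] yaw -161.2 box mm [-48.3 392.7] F [ 0.6 -0.1  0. ] g 0.0
move [-0.445 -1.082  0.126] norm 1.177
```

Emit:
{"op": "arm_command", "data": {"series": "1 -0.0445 -0.108 0 0; 1 -0.0445 -0.108 0 0; 1 -0.0445 -0.108 0 0; 1 -0.0445 -0.108 0 0; 1 -0.0445 -0.108 0 0; 1 -0.0445 -0.108 0 0; 1 -0.0445 -0.108 0 0; 1 -0.0445 -0.108 0.025 0; 1 -0.0445 -0.108 0.05 0; 1 -0.0445 -0.108 0.05 0"}}

```text
clock: 2.7
position: [0.711, 0.0071, 0.1996]
ee_rot: [-0.164, 0.987, 0.0, 0.0]
ft_force: [0.5, -0.3, 0.8]
grip_width: -0.002
grasp_force: 0.0
```

```bash
python3 -c "
from h import *
M,p=state()
go(130,-40,.123)
s,K,E=shot('side')
for h in(0,.019,.032): print(h,proj(K,E,p-[0,0,h]).round(1))
u,v=proj(K,E,p-[0,0,.02]).astype(int); a,b=max(u-60,0),max(v-60,0)
print(a,b); cv2.imwrite('pics/tip.png',cv2.resize(s[b:b+100,a:a+120,::-1],None,fx=6,fy=6))
"
```

```text
t 2.7 pos [0.711  0.0071 0.1996] yaw -161.2 box mm [130.  -38.8] F [ 0.5 -0.3  0.8] g -0.0
t 2.7 pos [0.711  0.0071 0.1996] yaw -161.2 box mm [130.  -38.8] F [ 0.5 -0.3  0.8] g -0.0
move [-0.    -0.003  0.191] norm 0.191
0 [331.5 163.3]
0.019 [331.2 167.8]
0.032 [331.  170.8]
271 107
```

View pics/tip.png

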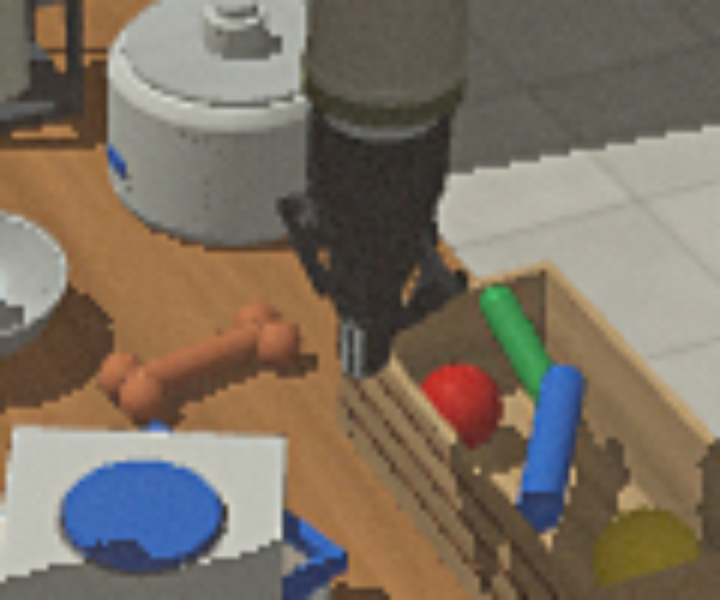

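Emit:
{"op": "arm_command", "data": {"series": "1 0 0 0.095 0; 1 0 0 0.096 0; 1 0.016 0.0205 0 0; 1 0.0165 0.0205 0 0; 1 0.003 0.01 0 0; 1 0.003 0.01 0 0; 1 0.003 0.01 0 0; 1 0.003 0.01 0 0; 1 0 0 0 0; 1 0 0 0 0"}}

```text
clock: 4.0
position: [0.6827, 0.0331, 0.1237]
ee_rot: [-0.163, 0.987, 0.0, -0.0]
ft_force: [0.0, -0.6, 1.0]
grip_width: 0.001
grasp_force: 0.5
```

```bash
python3 -c "
from h import *
state(); measure(save='pics/c2.png')"
```

```text
t 4.0 pos [0.6827 0.0331 0.1237] yaw -161.2 box mm [111.5  -5.1] F [ 0.  -0.6  1. ] g 0.0
lid (array([ 0.62287098, -0.01862763]), (0.01870778016746044, 0.006111764814704657), 1.3758071660995483)Traceback (most recent call last):
  File "<string>", line 3, in <module>
    state(); measure(save='pics/c2.png')
             ~~~~~~~^^^^^^^^^^^^^^^^^^^^
  File "h.py", line 24, in measure
    b=big(blue*er); print("button",np.mean(met(b,zlid+.008),axis=0),cv2.contourArea(b))
  File "h.py", line 19, in <lambda>
    big=lambda x:max(cv2.findContours(x,cv2.RETR_EXTERNAL,cv2.CHAIN_APPROX_NONE)[0],key=cv2.contourArea)
                 ~~~^^^^^^^^^^^^^^^^^^^^^^^^^^^^^^^^^^^^^^^^^^^^^^^^^^^^^^^^^^^^^^^^^^^^^^^^^^^^^^^^^^^^
ValueError: max() iterable argument is empty
```

```bash
python3 -c "
from h import *
s,K,E=shot('side')
cv2.imwrite('pics/s2.png',cv2.resize(s[150:250,240:360,::-1],None,fx=6,fy=6,interpolation=cv2.INTER_CUBIC))
"
```

```text
(no output)
```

View pics/s2.png

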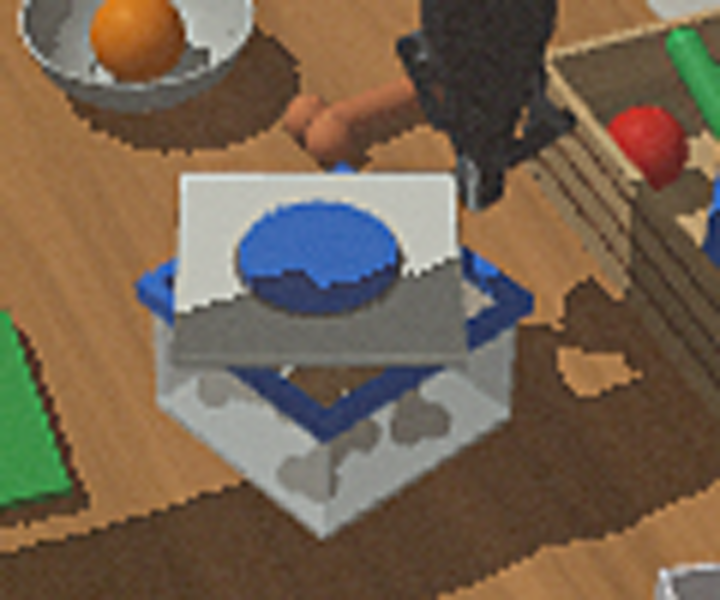

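The side view is unobstructed. The plate's top corners are at crop px (180,174), (455,174), (467,355) and (172,358), and the finger is at (480,190). I'll automate from this view, taking the button centroid as the centre and the plate's far edges as the angle.

```bash
cat >> h.py <<'E'
def toB(w):
    return np.array([[np.cos(A),np.sin(A)],[-np.sin(A),np.cos(A)]])@(np.array(w)[:2]-C)*1e3
def side(z=.119,img=None):
    p,K,E=img or shot("side"); hsv=cv2.cvtColor(p,cv2.COLOR_RGB2HSV); m=np.zeros(p.shape[:2],bool); m[140:255,235:365]=1
    H,S,V=[hsv[...,i].astype(int) for i in range(3)]
    blue=((H>100)&(H<130)&(S>110)&m).astype(np.uint8)
    n,l,st,ce=cv2.connectedComponentsWithStats(blue)
    u,v=None,None
    for i in range(1,n):
        x,y,w,h,a=st[i]
        if 300<a<700 and w<38 and h<26 and a/(w*h)>.6: u,v=ce[i]; print("button px",ce[i].round(1),"wh",w,h,a)
    if u is None: print("no button",st[1:].tolist()); return p,K,E
    print("centre box mm",toB(ray(K,E,u,v,z+.006)).round(1))
    g=((S<70)&(V>70)&m).astype(np.uint8)
    g=cv2.morphologyEx(g,cv2.MORPH_OPEN,np.ones((3,3)))
    c=[k for k in cv2.findContours(g,cv2.RETR_EXTERNAL,cv2.CHAIN_APPROX_NONE)[0] if cv2.pointPolygonTest(k,(float(u),float(v)),False)>0]
    if not c: print("no plate"); return p,K,E
    h=cv2.approxPolyDP(cv2.convexHull(c[0]),1.5,True).reshape(-1,2)
    W=np.array([toB(ray(K,E,*q,z)) for q in h]); n=len(W)
    for i in range(n):
        d=W[(i+1)%n]-W[i]; L=np.linalg.norm(d)
        if L>50: print("edge px",h[i],h[(i+1)%n],"len",L.round(0),"angle rel box",((np.degrees(np.arctan2(d[1],d[0]))+45)%90-45).round(1),"mid",((W[i]+W[(i+1)%n])/2).round(0))
    return p,K,E
E
python3 -c "
from h import *
p,K,E=side()
q=np.array([(180,174),(455,174),(467,355),(172,358)])/6+[239.6,149.6]
W=np.array([toB(ray(K,E,*x,.119)) for x in q]);print(W.round(0),W.mean(0))
d=np.roll(W,-1,0)-W;print(np.linalg.norm(d,axis=1),(np.degrees(np.arctan2(d[:,1],d[:,0]))+45)%90-45)
"
```

```text
button px [292.7 191.8] wh 26 18 334
centre box mm [-8.4  3.7]
edge px [318 176] [325 205] len 155.0 angle rel box -35.7 mid [ 76. -50.]
edge px [325 205] [324 219] len 67.0 angle rel box 42.4 mid [   6. -136.]
edge px [324 219] [299 236] len 111.0 angle rel box 1.2 mid [ -74. -159.]
edge px [292 238] [266 217] len 126.0 angle rel box -0.0 mid [-151.  -90.]
edge px [266 217] [270 179] len 195.0 angle rel box -43.6 mid [-84.  44.]
edge px [270 179] [318 176] len 171.0 angle rel box -36.4 mid [52. 64.]
[[ -16.  117.]
 [ 104.    9.]
 [  -1. -109.]
 [-122.   -3.]] [-8.91780495  3.25782924]
[162.14775649 157.73213862 161.35696557 160.56035641] [-42.09383187 -41.63534588 -41.09249721 -41.3524201 ]
```

Emit:
{"op": "arm_command", "data": {"series": "1 -0.01 -0.03 0 0; 1 0 0 -0.1 0; 1 0.124 0.03 0 0; 1 0.124 0.03 0 0; 1 0.124 0.03 0 0; 1 0.124 0.03 0 0; 1 0.124 0.03 0 0; 1 0 0 0.05 0; 1 0 0 0.05 0; 1 0 0 0 0"}}

```text
clock: 5.4
position: [0.4357, -0.001, 0.1231]
ee_rot: [-0.163, 0.987, -0.0, -0.001]
ft_force: [0.1, -0.7, 0.5]
grip_width: 0.002
grasp_force: 0.0
```

```bash
cat >> h.py <<'E'
_s=side
def side2(z=.119,cz=None):
    p,K,E=shot("side"); hsv=cv2.cvtColor(p,cv2.COLOR_RGB2HSV); m=np.zeros(p.shape[:2],bool); m[140:255,235:365]=1
    H,S,V=[hsv[...,i].astype(int) for i in range(3)]
    blue=((H>100)&(H<130)&(S>110)&m).astype(np.uint8)
    n,l,st,ce=cv2.connectedComponentsWithStats(blue); u=None
    for i in range(1,n):
        x,y,w,h,a=st[i]
        if 250<a<700 and w<38 and h<26 and a/(w*h)>.6: u,v=ce[i]; wh=(w,h,a)
    if u is None: print("no button",st[1:].tolist()); return p,K,E
    c=toB(ray(K,E,u,v,z+.006))
    e=cv2.Canny(cv2.cvtColor(p,cv2.COLOR_RGB2GRAY),40,100)
    ys,xs=np.nonzero((e>0)&m); W=np.array([toB(ray(K,E,x,y,z)) for x,y in zip(xs,ys)])-c
    W=W[(np.linalg.norm(W,axis=1)>78)&(np.linalg.norm(W,axis=1)<118)]
    best=[]
    for t in np.arange(-48,48,.5):
        a=np.radians(t+np.arange(4)*90); d=W@np.array([np.cos(a),np.sin(a)]); b=np.abs(d-81)
        best.append((np.exp(-(b.min(1)/2.)**2).sum(),t))
    b=sorted(best)[::-1][:6]; print("centre",c.round(1),wh,"angle votes",[(round(s),float(t)) for s,t in b])
    return p,K,E
E
python3 -c "
from h import *
state(); side2()"
```

```text
t 5.4 pos [ 0.4357 -0.001   0.1231] yaw -161.2 box mm [-133.3   42.2] F [ 0.1 -0.7  0.5] g 0.0
centre [-9.9  2.8] (np.int32(26), np.int32(18), np.int32(345)) angle votes [(55, 45.5), (55, -44.5), (55, -44.0), (55, 46.0), (54, -45.0), (54, 45.0)]
```

```bash
python3 -c "
from h import *
p,K,E=shot('top'); cv2.imwrite('pics/t3.png',cv2.resize(p[150:245,205:335,::-1],None,fx=6,fy=6,interpolation=cv2.INTER_CUBIC))
"
```

```text
(no output)
```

View pics/t3.png

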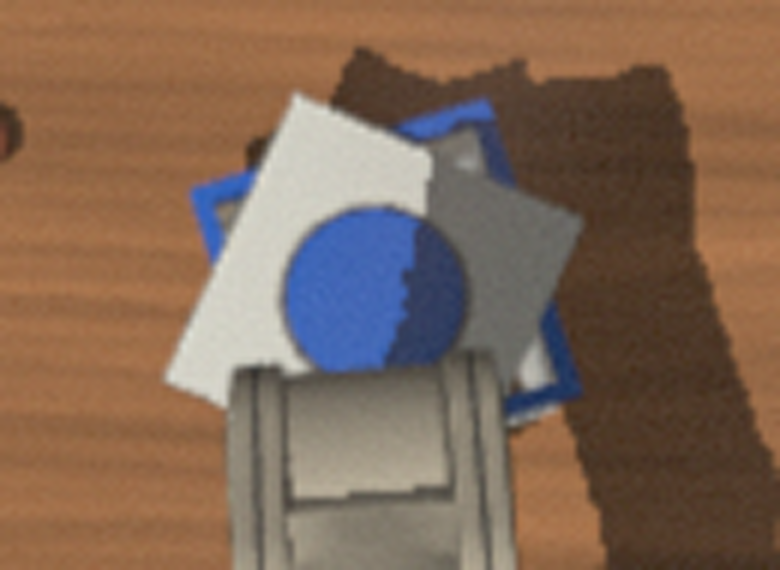

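The top view shows the lid rotated to about -42° relative to the box, with corners at crop px (297,93), (583,218) and (165,381). I'll restrict the votes to far edges and combine both views.

```bash
cat >> h.py <<'E'
def votes(img,c,z):
    p,K,E=img; o=toB((-E[:3,:3].T@E[:3,3])); e=cv2.Canny(cv2.cvtColor(p,cv2.COLOR_RGB2GRAY),40,100)
    u,v=proj(K,E,[*C,z]); ys,xs=np.nonzero(e); k=(abs(xs-u)<65)&(abs(ys-v)<60); xs,ys=xs[k],ys[k]
    W=np.array([toB(ray(K,E,x,y,z)) for x,y in zip(xs,ys)])-c; r=np.linalg.norm(W,axis=1); W=W[(r>78)&(r<118)]
    out=[]; f=(c-o)/np.linalg.norm(c-o)
    for t in TH:
        s=0
        for j in range(4):
            a=np.radians(t+90*j); n=np.array([np.cos(a),np.sin(a)])
            if n@f<-.2: continue
            tt=W@np.array([-n[1],n[0]]); s+=(np.exp(-((W@n-81)/1.8)**2)*(abs(tt)<82)).sum()
        out.append(s)
    return np.array(out)
TH=np.arange(-50,30,.5)
def pose(z=.119):
    p,K,E=sv=shot("side"); tv=shot("top"); hsv=cv2.cvtColor(p,cv2.COLOR_RGB2HSV); m=np.zeros(p.shape[:2],bool); m[140:255,235:365]=1
    H,S=hsv[...,0],hsv[...,1]; n,l,st,ce=cv2.connectedComponentsWithStats(((H>100)&(H<130)&(S>110)&m).astype(np.uint8)); c=None
    for i in range(1,n):
        x,y,w,h,a=st[i]
        if 250<a<700 and w<38 and h<26 and a/(w*h)>.6: c=toB(ray(K,E,*ce[i],z+.006))
    if c is None: print("no button",st[1:].tolist()); return
    print("centre",c.round(1))
    for nm,v in (("side",votes(sv,c,z)),("top",votes(tv,c,z))):
        k=v.argmax(); print(nm,"angle",TH[k],round(v[k],1),"2nd",[ (float(TH[i]),round(v[i],1)) for i in np.argsort(-v)[1:5]])
E
python3 -c "
from h import *
state(); pose()"
```

```text
t 5.5 pos [ 0.4368 -0.0007  0.1244] yaw -161.2 box mm [-132.2   42.2] F [-0.7  0.   0.9] g 0.0
centre [-9.8  2.7]
side angle -40.0 39.1 2nd [(-39.5, np.float64(38.8)), (-40.5, np.float64(38.2)), (-39.0, np.float64(37.2)), (-41.0, np.float64(36.8))]
top angle -3.5 41.0 2nd [(-3.0, np.float64(40.4)), (-41.5, np.float64(40.0)), (-42.0, np.float64(39.7)), (-4.0, np.float64(39.5))]
```

Emit:
{"op": "arm_command", "data": {"series": "1 -0.009 -0.025 0 0; 1 -0.009 -0.025 0 0; 1 -0.003 -0.0117 0 0; 1 -0.003 -0.0117 0 0; 1 -0.003 -0.0117 0 0; 1 -0.003 -0.0117 0 0; 1 -0.003 -0.0117 0 0; 1 -0.003 -0.0117 0 0; 1 0 0 0 0; 1 0 0 0 0"}}

```text
clock: 6.85
position: [0.4656, -0.0411, 0.1239]
ee_rot: [-0.163, 0.987, -0.0, 0.0]
ft_force: [-0.2, 0.6, 0.6]
grip_width: 0.001
grasp_force: 0.0
```

```bash
python3 -c "
from h import *
state(); pose()"
```

```text
t 6.85 pos [ 0.4656 -0.0411  0.1239] yaw -161.2 box mm [-117.9   -5.4] F [-0.2  0.6  0.6] g 0.0
centre [-6.  -3.4]
side angle -32.5 41.7 2nd [(-32.0, np.float64(41.6)), (-33.0, np.float64(40.3)), (-31.5, np.float64(39.6)), (-31.0, np.float64(38.7))]
top angle -26.5 33.8 2nd [(-26.0, np.float64(32.1)), (-14.5, np.float64(31.9)), (-14.0, np.float64(31.3)), (-11.0, np.float64(31.1))]
```

Emit:
{"op": "arm_command", "data": {"series": "1 0.01 0.03 0 0; 1 0 0 -0.1 0; 1 -0.085 -0.117 0 0; 1 -0.085 -0.117 0 0; 1 -0.085 -0.117 0 0; 1 0 0 0.05 0; 1 0 0 0.05 0; 1 0 0 0 0; 1 -0.02 0.012 0 0; 1 -0.02 0.012 0 0"}}

```text
clock: 8.2
position: [0.6127, -0.1156, 0.125]
ee_rot: [-0.164, 0.986, 0.0, 0.001]
ft_force: [-0.3, 0.0, 0.2]
grip_width: 0.001
grasp_force: 0.0
```

```bash
python3 -c "
from h import *
state(); pose()"
```

```text
t 8.2 pos [ 0.6127 -0.1156  0.125 ] yaw -161.1 box mm [  -2.7 -123.3] F [-0.3  0.   0.2] g 0.0
centre [-6.8 -3.4]
side angle -34.0 38.5 2nd [(-34.5, np.float64(36.8)), (-33.5, np.float64(36.4)), (-35.0, np.float64(34.8)), (-33.0, np.float64(34.6))]
top angle -36.5 26.0 2nd [(-37.0, np.float64(25.7)), (-36.0, np.float64(25.6)), (-38.0, np.float64(25.4)), (-35.5, np.float64(25.4))]
```

Emit:
{"op": "arm_command", "data": {"series": "1 -0.009 0.0055 0 0; 1 -0.009 0.0055 0 0; 1 -0.009 0.0055 0 0; 1 -0.009 0.0055 0 0; 1 -0.009 0.0055 0 0; 1 -0.009 0.0055 0 0; 1 -0.009 0.0055 0 0; 1 0 0 0 0; 1 0.01 -0.04 0 0; 1 0 0 -0.1 0"}}

```text
clock: 9.55
position: [0.6299, -0.1128, 0.1614]
ee_rot: [-0.162, 0.987, 0.0, -0.003]
ft_force: [1.4, -0.4, -0.0]
grip_width: -0.002
grasp_force: 0.0
```

```bash
python3 -c "
from h import *
state(); pose()"
```

```text
t 9.55 pos [ 0.6299 -0.1128  0.1614] yaw -161.3 box mm [  14.5 -126.3] F [ 1.4 -0.4 -0. ] g -0.0
centre [-0.   4.7]
side angle -31.0 30.4 2nd [(-28.0, np.float64(29.9)), (-27.5, np.float64(29.1)), (-28.5, np.float64(29.0)), (-27.0, np.float64(28.9))]
top angle -28.5 25.2 2nd [(-28.0, np.float64(25.2)), (-31.5, np.float64(24.9)), (-29.0, np.float64(24.8)), (-32.0, np.float64(24.5))]
```

Emit:
{"op": "arm_command", "data": {"series": "1 0.005 0.1315 0 0; 1 0.005 0.1315 0 0; 1 0.005 0.1315 0 0; 1 0.005 0.1315 0 0; 1 0.005 0.1315 0 0; 1 0 0 0.047 0; 1 0 0 0.047 0; 1 0 0 0 0; 1 0.02 -0.016 0 0; 1 0.02 -0.016 0 0"}}

```text
clock: 10.9
position: [0.5268, 0.1169, 0.127]
ee_rot: [-0.163, 0.987, 0.0, 0.0]
ft_force: [0.6, 0.1, 0.2]
grip_width: -0.0
grasp_force: 0.0
```

```bash
python3 -c "
from h import *
state(); pose()"
```

```text
t 10.9 pos [0.5268 0.1169 0.127 ] yaw -161.2 box mm [ -9.1 124.4] F [0.6 0.1 0.2] g -0.0
centre [-0.1  2.9]
side angle -26.5 33.4 2nd [(-27.0, np.float64(33.0)), (-26.0, np.float64(32.9)), (-27.5, np.float64(32.6)), (-31.0, np.float64(32.1))]
top angle -15.0 43.5 2nd [(-15.5, np.float64(42.9)), (-14.5, np.float64(42.9)), (-14.0, np.float64(41.7)), (-13.5, np.float64(40.6))]
```

Emit:
{"op": "arm_command", "data": {"series": "1 0.009 -0.006 0.008 0; 1 0.009 -0.006 0 0; 1 0.009 -0.006 0 0; 1 0.009 -0.006 0 0; 1 0.009 -0.006 0 0; 1 0.009 -0.006 0 0; 1 0.009 -0.006 0 0; 1 0 0 0 0; 1 -0.01 0.04 0 0; 1 0 0 -0.1 0"}}

```text
clock: 12.25
position: [0.5049, 0.1123, 0.1611]
ee_rot: [-0.165, 0.986, -0.0, -0.003]
ft_force: [1.0, 0.7, 0.7]
grip_width: 0.002
grasp_force: 0.0
```

```bash
python3 -c "
from h import *
state(); pose()
p,K,E=shot('side')
cv2.imwrite('pics/s5.png',cv2.resize(p[150:250,240:360,::-1],None,fx=6,fy=6,interpolation=cv2.INTER_CUBIC))"
```

```text
t 12.25 pos [0.5049 0.1123 0.1611] yaw -161.0 box mm [-31.3 127.2] F [1.  0.7 0.7] g 0.0
centre [-7.5 -8. ]
side angle -18.5 34.5 2nd [(-17.5, np.float64(33.9)), (-17.0, np.float64(33.7)), (-18.0, np.float64(33.5)), (-19.0, np.float64(33.2))]
top angle -26.0 35.1 2nd [(-26.5, np.float64(34.6)), (-23.0, np.float64(34.2)), (-22.5, np.float64(33.8)), (-25.5, np.float64(33.6))]
```

View pics/s5.png

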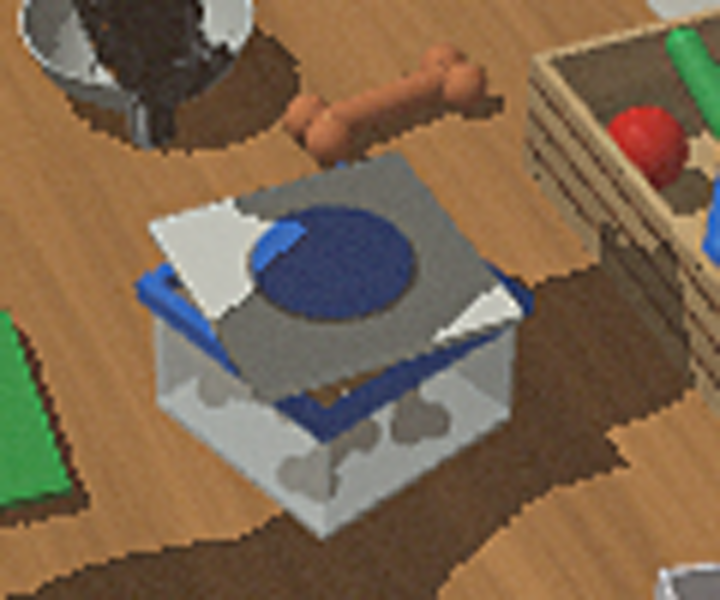

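The side view shows the box unmoved and the lid about -18° out, with corners at crop px (150,226), (400,153), (525,305) and (270,395). I'll script the push geometry.

```bash
cat >> h.py <<'E'
def plan(c,a,k,deg,D=95,m=11):
    u=lambda t:np.array([np.cos(np.radians(t)),np.sin(np.radians(t))])
    f=a+90*k; n=u(f); t=u(f+90); c=np.array(c,float)
    con=c+81*n+(81-m)*t; cor=c-D*t; r=con-cor; v=np.array([-r[1],r[0]]); L=np.linalg.norm(v)*np.radians(deg); v/=np.linalg.norm(v)
    lead=np.array([-11*np.sign(n[0]),-14*np.sign(n[1])]); T=con-lead
    print("face",round(f),"contact TCP",T.round(1),"dir",v.round(2),"unit row of 4mm (tool)",(v*[-1,1]*.01).round(4),"len",L.round(1),"start 20 back",(T-20*(v-n*.2)/1).round(1))
E
python3 -c "
from h import *
K,E=shot('side')[1:]
q=np.array([(150,226),(400,153),(525,305),(270,395)])/6+[239.6,149.6]
W=np.array([toB(ray(K,E,*x,.119)) for x in q]);print(W.mean(0))
d=np.roll(W,-1,0)-W;print(np.linalg.norm(d,axis=1),(np.degrees(np.arctan2(d[:,1],d[:,0]))+45)%90-45)
plan((-7.5,-8),-18,-1,8);plan((-7.5,-8),-18,2,6)
"
```

```text
[-4.08409709 -6.50066373]
[160.59259129 151.91225299 159.00251827 159.03868908] [-17.12286377 -15.90058088 -14.56978459 -15.32543994]
face -108 contact TCP [  23.  -120.7] dir [0.7  0.72] unit row of 4mm (tool) [-0.007   0.0072] len 25.7 start 20 back [   7.9 -138.8]
face 162 contact TCP [-117.2  -35.5] dir [ 0.72 -0.7 ] unit row of 4mm (tool) [-0.0072 -0.007 ] len 19.2 start 20 back [-135.3  -20.4]
```

Emit:
{"op": "arm_command", "data": {"series": "1 -0.0205 -0.1325 0 0; 1 -0.0205 -0.1325 0 0; 1 -0.0205 -0.1325 0 0; 1 -0.0205 -0.1325 0 0; 1 -0.0205 -0.1325 0 0; 1 0 0 0.048 0; 1 0 0 0.048 0; 1 0 0 0 0; 1 -0.02 0.023 0 0; 1 -0.02 0.023 0 0"}}

```text
clock: 13.7
position: [0.6413, -0.1028, 0.1256]
ee_rot: [-0.164, 0.986, 0.0, 0.001]
ft_force: [1.1, 0.4, -0.5]
grip_width: -0.001
grasp_force: 0.0
```

Emit:
{"op": "arm_command", "data": {"series": "1 -0.0075 0.0075 0 0; 1 -0.0075 0.0075 0 0; 1 -0.0075 0.0075 0 0; 1 -0.0075 0.0075 0 0; 1 -0.0075 0.0075 0 0; 1 0 0 0 0; 1 0 0 0 0; 1 0.01 -0.04 0 0; 1 0 -0.02 -0.1 0; 1 0 0 0 0"}}

```text
clock: 14.95
position: [0.6551, -0.1126, 0.168]
ee_rot: [-0.162, 0.987, -0.001, 0.002]
ft_force: [1.2, -0.4, -1.3]
grip_width: 0.003
grasp_force: 0.0
```

```bash
python3 -c "
from h import *
state(); pose()"
```

```text
t 14.95 pos [ 0.6551 -0.1126  0.168 ] yaw -161.3 box mm [  38.5 -134.2] F [ 1.2 -0.4 -1.3] g 0.0
centre [-5.1 -1.5]
side angle -13.5 49.1 2nd [(-14.0, np.float64(48.8)), (-13.0, np.float64(48.2)), (-14.5, np.float64(47.6)), (-12.5, np.float64(46.0))]
top angle -20.0 28.5 2nd [(-20.5, np.float64(27.7)), (-19.5, np.float64(27.5)), (-21.0, np.float64(25.5)), (-19.0, np.float64(24.8))]
```

Emit:
{"op": "arm_command", "data": {"series": "1 0.1035 0.07 0 0; 1 0.1035 0.07 0 0; 1 0.1035 0.07 0 0; 1 0.1035 0.07 0 0; 1 0 0 0.055 0; 1 0 0 0.055 0; 1 0 0 0 0; 1 -0.02 -0.0175 0 0; 1 -0.02 -0.0175 0 0; 1 0 0 0 0"}}

```text
clock: 16.3
position: [0.4817, -0.0657, 0.1211]
ee_rot: [-0.163, 0.987, -0.0, 0.0]
ft_force: [-0.6, -0.0, 0.3]
grip_width: -0.003
grasp_force: 0.0
```

Emit:
{"op": "arm_command", "data": {"series": "1 -0.0087 -0.0072 0 0; 1 -0.0087 -0.0072 0 0; 1 -0.0087 -0.0072 0 0; 1 -0.0087 -0.0072 0 0; 1 0 0 0 0; 1 0 0 0 0; 1 0.04 0.01 0 0; 1 0 0 -0.1 0; 1 0 0 0 0; 1 0 0 0 0"}}

```text
clock: 17.55
position: [0.4809, -0.0727, 0.1604]
ee_rot: [-0.164, 0.987, 0.0, 0.0]
ft_force: [-0.3, 0.1, -0.5]
grip_width: -0.004
grasp_force: 0.0
```

```bash
python3 -c "
from h import *
state(); pose()
p,K,E=shot('side')
cv2.imwrite('pics/s6.png',cv2.resize(p[150:250,240:360,::-1],None,fx=6,fy=6,interpolation=cv2.INTER_CUBIC))"
```

```text
t 17.55 pos [ 0.4809 -0.0727  0.1604] yaw -161.2 box mm [-113.6  -40.3] F [-0.3  0.1 -0.5] g -0.0
centre [ 6.1 -5.5]
side angle -5.5 15.5 2nd [(-6.0, np.float64(15.4)), (-5.0, np.float64(15.4)), (-4.5, np.float64(15.2)), (-4.0, np.float64(14.9))]
top angle -4.0 30.2 2nd [(-4.5, np.float64(29.4)), (-7.0, np.float64(27.2)), (-7.5, np.float64(26.7)), (-5.0, np.float64(26.7))]
```

View pics/s6.png

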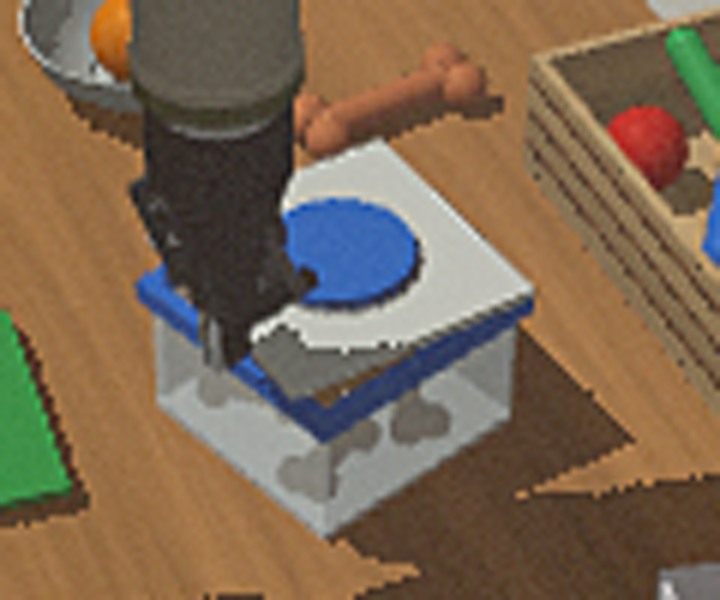

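The lid is now at about -6°, with corners at crop px (380,142), (530,290) and (290,395). Next I'll do a flush push with the open gripper, box-aligned, from the +x side.

Emit:
{"op": "arm_command", "data": {"series": "0 -0.146 0.025 0 0; 0 -0.146 0.025 0 0; 0 -0.146 0.025 0 0; 0 -0.146 0.025 0 0; 0 0 0 0.06 0; 0 0 0 0.066 0; 0 0 0 0 0; 0 0.02 0 0 0; 0 0.02 0 0 0; 0 0 0 0 0"}}

```text
clock: 18.95
position: [0.6738, 0.0347, 0.1115]
ee_rot: [-0.163, 0.987, 0.0, 0.001]
ft_force: [-0.2, 0.5, -0.4]
grip_width: 0.998
grasp_force: 0.0
```

```bash
python3 -c "
from h import *
state(); pose()"
```

```text
t 18.95 pos [0.6738 0.0347 0.1115] yaw -161.2 box mm [103.6  -0.7] F [-0.2  0.5 -0.4] g 1.0
centre [-1.7 -3.6]
side angle -10.5 50.8 2nd [(-9.5, np.float64(49.7)), (-9.0, np.float64(49.6)), (-10.0, np.float64(49.6)), (-11.0, np.float64(49.4))]
top angle -5.0 21.6 2nd [(-5.5, np.float64(21.3)), (-4.5, np.float64(21.1)), (-6.0, np.float64(20.4)), (-4.0, np.float64(19.9))]
```

Emit:
{"op": "arm_command", "data": {"series": "0 -0.005 0.055 0 0; 0 0.0075 0 0 0; 0 0.0075 0 0 0; 0 0.0075 0 0 0; 0 0.0075 0 0 0; 0 0 0 0 0; 0 0 0 0 0; 0 -0.03 0 0 0; 0 0 0 -0.1 0; 0 0 0 0 0"}}

```text
clock: 20.3
position: [0.6713, 0.0566, 0.1536]
ee_rot: [-0.163, 0.987, -0.0, 0.003]
ft_force: [0.6, -0.7, 0.1]
grip_width: 1.002
grasp_force: 0.0
```

```bash
python3 -c "
from h import *
state(); pose()"
```

```text
t 20.3 pos [0.6713 0.0566 0.1536] yaw -161.2 box mm [108.3  20.8] F [ 0.6 -0.7  0.1] g 1.0
centre [-5.9 -6.6]
side angle -10.5 49.5 2nd [(-10.0, np.float64(49.0)), (-9.5, np.float64(48.6)), (-11.0, np.float64(48.3)), (-9.0, np.float64(46.8))]
top angle -5.5 25.0 2nd [(-6.0, np.float64(24.6)), (-5.0, np.float64(24.4)), (-4.5, np.float64(23.0)), (-6.5, np.float64(23.0))]
```

```bash
cat >> h.py <<'E'
def edges(c,a,z=.119,views=("side","top")):
    for nm in views:
        p,K,E=shot(nm); e=cv2.Canny(cv2.cvtColor(p,cv2.COLOR_RGB2GRAY),40,100)
        u,v=proj(K,E,[*C,z]); ys,xs=np.nonzero(e); k=(abs(xs-u)<65)&(abs(ys-v)<60)
        W=np.array([toB(ray(K,E,x,y,z)) for x,y in zip(xs[k],ys[k])])-np.array(c)
        for j in range(4):
            f=np.radians(a+90*j); n=np.array([np.cos(f),np.sin(f)]); t=np.array([-n[1],n[0]])
            P=np.c_[W@t,W@n]; P=P[(abs(P[:,0])<74)&(abs(P[:,1]-81)<9)]
            best=(0,)
            for i in np.random.default_rng(0).integers(0,len(P),(600,2)) if len(P)>15 else []:
                d=P[i[1]]-P[i[0]]
                if abs(d[0])<30: continue
                s=d[1]/d[0]; r=abs(P[:,1]-P[i[0],1]-s*(P[:,0]-P[i[0],0]))<1.3
                if r.sum()>best[0]: best=(r.sum(),r)
            if best[0]>15:
                q=P[best[1]]; s,b=np.polyfit(q[:,0],q[:,1],1); print(nm,"face",round(np.degrees(f)),"angle",round(a+np.degrees(np.arctan(s)),1),"offset",b.round(1),"n",best[0],"span",q[:,0].min().round(),q[:,0].max().round())
E
python3 -c "
from h import *
edges((-5.9,-6.6),-8)"
```

```text
side face -8 angle -5.1 offset 81.5 n 21 span -70.0 70.0
side face 82 angle -6.5 offset 81.5 n 22 span -70.0 74.0
side face 172 angle -7.3 offset 82.5 n 20 span -63.0 68.0
side face 262 angle -7.9 offset 86.0 n 24 span -72.0 66.0
top face -8 angle -5.5 offset 84.5 n 25 span -74.0 21.0
top face 172 angle -5.8 offset 77.5 n 24 span -44.0 71.0
top face 262 angle -6.1 offset 75.8 n 42 span -73.0 73.0
```

Emit:
{"op": "arm_command", "data": {"series": "0 0.1425 -0.027 0 0; 0 0.1425 -0.027 0 0; 0 0.1425 -0.027 0 0; 0 0.1425 -0.027 0 0; 0 0 0 0.0525 0; 0 0 0 0.0525 0; 0 0 0 0 0; 0 -0.021 0 0 0; 0 -0.021 0 0 0; 0 0 0 0 0"}}

```text
clock: 21.75
position: [0.4838, -0.0521, 0.1086]
ee_rot: [-0.164, 0.986, -0.0, 0.0]
ft_force: [-0.4, -0.0, -0.0]
grip_width: 1.004
grasp_force: 0.0
```

Emit:
{"op": "arm_command", "data": {"series": "0 -0.007 0 0 0; 0 -0.007 0 0 0; 0 -0.007 0 0 0; 0 -0.007 0 0 0; 0 0 0 0 0; 0 0 0 0 0; 0 0 0 0 0; 0 0.03 0 0 0; 0 0 0 -0.1 0; 0 0 0 0 0"}}

```text
clock: 23.0
position: [0.483, -0.0531, 0.1507]
ee_rot: [-0.163, 0.987, 0.0, 0.002]
ft_force: [-0.0, -0.5, -0.3]
grip_width: 1.001
grasp_force: 0.0
```

```bash
python3 -c "
from h import *
state(); pose(.116); edges((-2,-1),-4,.116)"
```

```text
t 23.0 pos [ 0.483  -0.0531  0.1507] yaw -161.2 box mm [-105.3  -22.3] F [-0.  -0.5 -0.3] g 1.0
centre [14.4 -4.2]
side angle -38.5 17.4 2nd [(-39.0, np.float64(16.7)), (-31.5, np.float64(16.5)), (-38.0, np.float64(16.2)), (-39.5, np.float64(15.7))]
top angle -3.0 36.1 2nd [(-3.5, np.float64(33.3)), (-4.0, np.float64(28.6)), (-2.0, np.float64(25.3)), (-2.5, np.float64(24.9))]
side face -4 angle -2.1 offset 88.0 n 17 span -69.0 45.0
side face 266 angle -4.9 offset 84.6 n 21 span -63.0 71.0
top face 86 angle -0.2 offset 84.5 n 39 span -69.0 65.0
top face 176 angle -13.8 offset 75.4 n 16 span -71.0 16.0
top face 266 angle 3.3 offset 75.1 n 17 span 4.0 66.0
```

Emit:
{"op": "arm_command", "data": {"series": "0 -0.1375 0.02 0 0; 0 -0.1375 0.02 0 0; 0 -0.1375 0.02 0 0; 0 -0.1375 0.02 0 0; 0 0 0 0 0; 0 0 0 0 0; 0 0 0 0 0; 0 0 0 0 0; 0 0 0 0 0; 0 0 0 0 0"}}

```text
clock: 24.45
position: [0.6799, 0.0485, 0.1486]
ee_rot: [-0.163, 0.987, 0.0, 0.0]
ft_force: [0.5, 0.5, -0.1]
grip_width: 1.0
grasp_force: 0.0
```

```bash
python3 -c "
from h import *
state()
for z in (.119,.114): print(z);pose(z); edges((0,0),-3,z)
p,K,E=shot('side')
cv2.imwrite('pics/s7.png',cv2.resize(p[150:250,240:360,::-1],None,fx=6,fy=6,interpolation=cv2.INTER_CUBIC))"
```

```text
t 24.45 pos [0.6799 0.0485 0.1486] yaw -161.2 box mm [113.9  10.4] F [ 0.5  0.5 -0.1] g 1.0
0.119
centre [ 5.1 -3.5]
side angle -8.0 47.5 2nd [(-7.0, np.float64(46.8)), (-7.5, np.float64(46.7)), (-6.5, np.float64(45.7)), (-8.5, np.float64(45.0))]
top angle -3.5 22.1 2nd [(-4.0, np.float64(21.8)), (-3.0, np.float64(21.8)), (-4.5, np.float64(21.1)), (-2.5, np.float64(20.9))]
side face -3 angle 1.2 offset 85.1 n 21 span -74.0 66.0
side face 87 angle 0.8 offset 79.4 n 20 span -69.0 66.0
side face 177 angle -4.6 offset 86.0 n 25 span -68.0 70.0
top face -3 angle -0.1 offset 87.8 n 17 span -73.0 2.0
top face 177 angle -6.0 offset 82.4 n 29 span -40.0 71.0
top face 267 angle 1.8 offset 79.1 n 41 span -72.0 72.0
0.114
centre [8.4 1.4]
side angle -7.0 47.7 2nd [(-7.5, np.float64(47.1)), (-8.0, np.float64(47.1)), (-8.5, np.float64(46.9)), (-6.5, np.float64(46.6))]
top angle -7.0 56.5 2nd [(-7.5, np.float64(56.3)), (-6.5, np.float64(53.4)), (-8.0, np.float64(53.2)), (-6.0, np.float64(49.2))]
side face 87 angle 1.9 offset 84.2 n 19 span -67.0 63.0
side face 177 angle -4.7 offset 82.6 n 23 span -66.0 72.0
side face 267 angle 1.9 offset 83.7 n 21 span -73.0 57.0
top face -3 angle -0.1 offset 89.0 n 17 span -73.0 -13.0
top face 177 angle -6.2 offset 82.0 n 30 span -40.0 71.0
top face 267 angle 1.5 offset 79.5 n 40 span -72.0 73.0
```

View pics/s7.png

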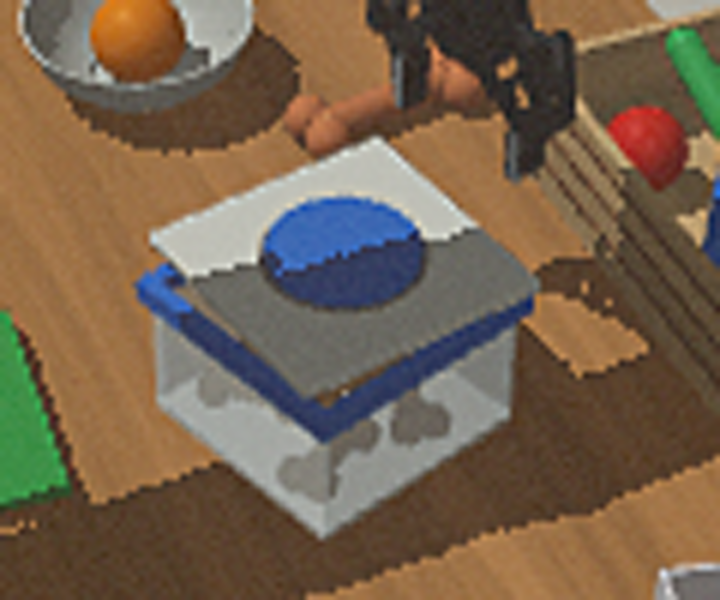

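```bash
python3 -c "
from h import *
img=shot('side');p,K,E=img
q=np.array([(150,238),(375,137),(540,287),(313,397)])/6+[239.6,149.6]
for z in(.119,.115):
  W=np.array([toB(ray(K,E,*x,z)) for x in q]);print(z,W.round(0).tolist(),W.mean(0))
  d=np.roll(W,-1,0)-W;print(np.linalg.norm(d,axis=1),(np.degrees(np.arctan2(d[:,1],d[:,0]))+45)%90-45)
q=np.array([(137,285),(533,297),(325,437)])/6+[239.6,149.6]
W=np.array([toB(ray(K,E,*x,.1)) for x in q]);print('collar',W.round(0).tolist(),W[:2].mean(0))
t=shot('top')
for z in (.119,.115):
  v=votes(t,np.array([3,-2]),z); print(z,TH[v.argmax()],v.max())
print(toB([.5733,.005]))
"
```

```text
0.119 [[-67.0, 84.0], [93.0, 66.0], [69.0, -96.0], [-86.0, -78.0]] [ 2.38762859 -6.13724453]
[160.72488645 163.97657086 155.82453625 162.81999955] [-6.31460515 -8.41731577 -6.70067244 -6.70611921]
0.115 [[-64.0, 87.0], [97.0, 70.0], [72.0, -93.0], [-83.0, -75.0]] [ 5.54824546 -2.69828929]
[161.35456814 164.61899188 156.43501955 163.4578894 ] [-6.31460515 -8.41731577 -6.70067244 -6.70611921]
collar [[-85.0, 74.0], [76.0, -85.0], [-89.0, -91.0]] [-4.49640809 -5.3645773 ]
0.119 -3.0 27.587804585444445
0.115 -3.0 25.571485860753604
[-1.11583129  3.54893231]
```

```bash
python3 -c "
from h import *
K,E=shot('side')[1:]; Kt,Et=shot('top')[1:]
for f,k,e,win,A0 in(('side0',K,E,(140,255,235,365),250),('top0',Kt,Et,(150,245,215,325),250)):
  p=cv2.imread(f'pics/{f}.png'); h=cv2.cvtColor(p,cv2.COLOR_BGR2HSV); m=np.zeros(p.shape[:2],bool); m[win[0]:win[1],win[2]:win[3]]=1
  b=((h[...,0]>100)&(h[...,0]<130)&(h[...,1]>110)&m).astype(np.uint8)
  n,l,st,ce=cv2.connectedComponentsWithStats(b)
  for i in range(1,n):
    if st[i][4]>40: print(f,st[i],ce[i].round(1),'z.125',toB(ray(k,e,*ce[i],.125)).round(1))
  # collar extreme blue points
  ys,xs=np.nonzero(b); W=np.array([toB(ray(k,e,x,y,.1)) for x,y in zip(xs,ys)])
  print('blue range',np.percentile(W,[0.5,99.5],axis=0).round(1))
"
```

```text
side0 [357 168   8  27 145] [361.5 182.5] z.125 [ 202.1 -119.2]
side0 [282 184  26  18 363] [294.1 192.1] z.125 [-6.2 -0.8]
side0 [263 193   8  11  48] [266.7 198. ] z.125 [-94.6  38.3]
side0 [318 192  11  16  65] [322.4 199.6] z.125 [ 38.1 -92.5]
side0 [279 211  33  12 120] [293.5 215.7] z.125 [-85.5 -86.2]
blue range [[-219.1 -139.2]
 [ 288.4   75.3]]
top0 [275 167  15  11  61] [283.1 171. ] z.125 [ 63.2 -65.3]
top0 [237 178  11  15  57] [241.2 183.6] z.125 [63.6 67.8]
top0 [254 184  29  29 666] [267.8 197.5] z.125 [-1.5  3.6]
top0 [288 202  14  18  77] [295.9 212.1] z.125 [-69.1 -63.8]
top0 [249 219  15  12  64] [254.4 225.8] z.125 [-71.7  67.5]
blue range [[-79.6 -79.4]
 [ 80.9  79.8]]
```

Comparing button and collar in both start pictures shows the side view is biased by about (-4.7,-4.4) mm relative to the top view. The lid is therefore at about (8,0) mm and -6.7°, so a flush push from +x should correct both.

Emit:
{"op": "arm_command", "data": {"series": "0 0 0 0.048 0; 0 0 0 0.048 0; 0 0 0 0 0; 0 0.009 0 0 0; 0 0.009 0 0 0; 0 0.009 0 0 0; 0 0.009 0 0 0; 0 0.009 0 0 0; 0 0.009 0 0 0; 0 0 0 0 0"}}

```text
clock: 26.35
position: [0.6593, 0.0416, 0.1099]
ee_rot: [-0.163, 0.987, 0.0, -0.0]
ft_force: [1.2, 2.3, -0.7]
grip_width: 1.0
grasp_force: 0.8
```

```bash
cat >> h.py <<'E'
def rel(z=.119): # side-view, bias-corrected centre, edges of far faces
    p,K,E=shot("side"); hsv=cv2.cvtColor(p,cv2.COLOR_RGB2HSV); m=np.zeros(p.shape[:2],bool); m[140:255,235:365]=1
    n,l,st,ce=cv2.connectedComponentsWithStats(((hsv[...,0]>100)&(hsv[...,0]<130)&(hsv[...,1]>110)&m).astype(np.uint8))
    for i in range(1,n):
        x,y,w,h,a=st[i]
        if 250<a<700 and w<38 and h<26 and a/(w*h)>.6:
            for zz in (z,z-.01): print("button px",ce[i].round(2),w,h,a,"centre at z",zz,(toB(ray(K,E,*ce[i],zz+.006))+[4.7,4.4]).round(1))
E
python3 -c "
from h import *
state();rel(); edges((-4.7,-4.4),-1,.119,('side',)); print(); edges((-4.7,-4.4),-1,.109,('side',))"
```

```text
t 26.35 pos [0.6593 0.0416 0.1099] yaw -161.2 box mm [92.1 10.4] F [ 1.2  2.3 -0.7] g 1.0
button px [295.45 193.38] 26 17 294 centre at z 0.119 [-2.4 -4.5]
button px [295.45 193.38] 26 17 294 centre at z 0.109 [5.5 4.2]
side face -1 angle -2.6 offset 75.1 n 21 span -70.0 73.0
side face 89 angle 2.9 offset 74.7 n 16 span -39.0 68.0
side face 179 angle -0.9 offset 84.6 n 26 span -71.0 72.0
side face 269 angle 1.2 offset 86.5 n 25 span -73.0 69.0

side face -1 angle -2.4 offset 82.6 n 17 span -65.0 45.0
side face 89 angle 4.0 offset 82.9 n 21 span -71.0 70.0
side face 179 angle -0.8 offset 78.4 n 25 span -74.0 70.0
side face 269 angle 1.1 offset 77.9 n 27 span -74.0 69.0
```

Emit:
{"op": "arm_command", "data": {"series": "0 -0.03 0 0 0; 0 -0.03 0 -0.05 0; 0 0 0 -0.05 0; 0 0 0 0 0; 0 0 0 0 0; 0 0 0 0 0; 0 0 0 0 0; 0 0 0 0 0; 0 0 0 0 0; 0 0 0 0 0"}}

```text
clock: 27.75
position: [0.6823, 0.0493, 0.1499]
ee_rot: [-0.163, 0.987, 0.0, -0.0]
ft_force: [1.1, -0.3, 0.6]
grip_width: 0.997
grasp_force: 0.0
```

```bash
python3 -c "
from h import *
state();rel(); edges((-4.7,-4.4),-1,.119); print(); edges((-4.7,-4.4),-1,.109)
p,K,E=shot('side'); cv2.imwrite('pics/s8.png',cv2.resize(p[150:250,240:360,::-1],None,fx=6,fy=6,interpolation=cv2.INTER_CUBIC))"
```

```text
t 27.75 pos [0.6823 0.0493 0.1499] yaw -161.2 box mm [116.3  10.4] F [ 1.1 -0.3  0.6] g 1.0
button px [295.7  193.29] 26 17 283 centre at z 0.119 [-1.4 -4.7]
button px [295.7  193.29] 26 17 283 centre at z 0.109 [6.5 3.9]
side face -1 angle -2.7 offset 77.7 n 25 span -72.0 55.0
side face 179 angle -0.9 offset 84.6 n 25 span -71.0 72.0
side face 269 angle 1.1 offset 86.5 n 26 span -73.0 61.0
top face -1 angle 1.7 offset 85.5 n 17 span -73.0 -7.0
top face 179 angle -3.2 offset 84.1 n 33 span -62.0 62.0
top face 269 angle 1.4 offset 78.3 n 42 span -73.0 70.0

side face -1 angle -2.8 offset 85.1 n 23 span -70.0 73.0
side face 89 angle 2.6 offset 80.3 n 21 span -71.0 73.0
side face 179 angle -0.9 offset 77.8 n 26 span -74.0 70.0
side face 269 angle 1.1 offset 78.8 n 26 span -71.0 71.0
top face -1 angle -1.8 offset 85.2 n 17 span -71.0 -7.0
top face 179 angle -3.1 offset 83.0 n 32 span -62.0 63.0
top face 269 angle 0.9 offset 79.2 n 39 span -68.0 74.0
```

Emit:
{"op": "arm_command", "data": {"series": "0 0.03 0.12 -0.03 0; 0 0.03 0.12 -0.03 0; 0 0.03 0.12 0 0; 0 0.03 0.12 0 0; 0 0.03 0.12 0 0; 0 0.03 0.1 0 0; 0 0 0 0 0; 0 0 0 0 0; 0 0 0 0 0; 0 0 0 0 0"}}

```text
clock: 29.3
position: [0.5245, 0.2901, 0.1739]
ee_rot: [-0.163, 0.987, -0.0, 0.0]
ft_force: [0.5, 0.2, -0.7]
grip_width: 1.001
grasp_force: 0.0
```

```bash
cat >> h.py <<'E'
def btn(nm):
    p,K,E=shot(nm); h=cv2.cvtColor(p,cv2.COLOR_RGB2HSV); u,v=map(int,proj(K,E,[*C,.115])); m=np.zeros(p.shape[:2],bool); m[v-50:v+50,u-60:u+60]=1
    n,l,st,ce=cv2.connectedComponentsWithStats(((h[...,0]>100)&(h[...,0]<130)&(h[...,1]>110)&m).astype(np.uint8))
    k=[i for i in range(1,n) if 250<st[i][4]<750 and st[i][4]/(st[i][2]*st[i][3])>.6]
    if not k: print(nm,"none",st[1:].tolist()); return
    return ce[k[0]],K,E
def tri(): # button centre height: top and side, side bias removed
    t=btn("top"); s=btn("side")
    if t is None or s is None: return
    print("px",t[0].round(2),s[0].round(2))
    for z in np.arange(.109,.1201,.002): print(round(z,3),"top",toB(ray(t[1],t[2],*t[0],z+.006)).round(1),"side",(toB(ray(s[1],s[2],*s[0],z+.006))+[4.7,4.4]).round(1))
E
python3 -c "
from h import *
state();tri(); measure(save='pics/t8.png'); edges((0,0),-1,.109,('top',))"
```

```text
t 29.3 pos [0.5245 0.2901 0.1739] yaw -161.3 box mm [ 44.6 289.2] F [ 0.5  0.2 -0.7] g 1.0
px [269.7  196.19] [296.15 193.67]
0.109 top [ 2.6 -3.5] side [6.3 1.5]
0.111 top [ 2.3 -3.4] side [ 4.7 -0.3]
0.113 top [ 1.9 -3.3] side [ 3.1 -2. ]
0.115 top [ 1.5 -3.2] side [ 1.5 -3.7]
0.117 top [ 1.2 -3.1] side [-0.  -5.4]
0.119 top [ 0.8 -3. ] side [-1.6 -7.1]
lid (array([ 0.58065498, -0.02074074]), (0.16210465133190155, 0.12046751379966736), 16.732627868652344)Traceback (most recent call last):
  File "<string>", line 3, in <module>
    state();tri(); measure(save='pics/t8.png'); edges((0,0),-1,.109,('top',))
                   ~~~~~~~^^^^^^^^^^^^^^^^^^^^
  File "h.py", line 24, in measure
    b=big(blue*er); print("button",np.mean(met(b,zlid+.008),axis=0),cv2.contourArea(b))
  File "h.py", line 19, in <lambda>
    big=lambda x:max(cv2.findContours(x,cv2.RETR_EXTERNAL,cv2.CHAIN_APPROX_NONE)[0],key=cv2.contourArea)
                 ~~~^^^^^^^^^^^^^^^^^^^^^^^^^^^^^^^^^^^^^^^^^^^^^^^^^^^^^^^^^^^^^^^^^^^^^^^^^^^^^^^^^^^^
ValueError: max() iterable argument is empty
```

```bash
python3 -c "
from h import *
print(manip.get_obs()['joint_pos'].round(2))"
```

```text
[-0.86  0.33  0.34  1.65 -0.12  1.18  1.41]
```

View pics/s8.png

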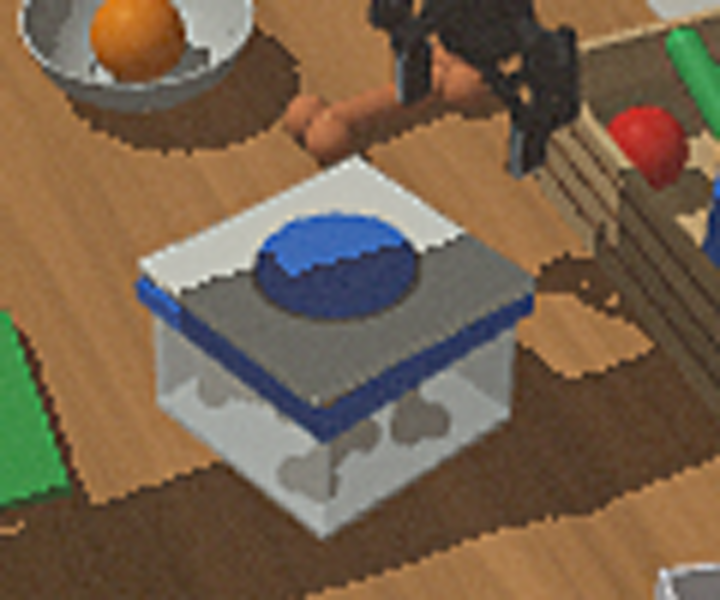

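The last picture shows the lid nearly square, with corners at crop px (138,268), (357,157), (535,283) and (318,405), sitting tight on the collar. It doesn't settle whether the lid is fully home, so I'll probe the plate's height gently with the shut fingers.

Emit:
{"op": "arm_command", "data": {"series": "1 0.019 -0.149 0 0; 1 0.019 -0.149 0 0; 1 0.019 -0.149 0 0; 1 0.019 -0.149 0 0; 1 0.019 -0.149 0 0; 1 0.019 -0.149 0 0; 1 0 0 0.07 0; 1 0 0 0 0; 1 0 0 0.01 0; 1 0 0 0 0"}}

```text
clock: 30.7
position: [0.5963, -0.0611, 0.1425]
ee_rot: [-0.164, 0.986, 0.0, 0.0]
ft_force: [0.1, 0.6, -0.4]
grip_width: -0.001
grasp_force: 0.0
```

```bash
python3 -c "
from h import *
go(0,-68,.138)"
```

```text
t 30.7 pos [ 0.5963 -0.0611  0.1425] yaw -161.1 box mm [ -0.6 -66.4] F [ 0.1  0.6 -0.4] g -0.0
move [-0.002 -0.004  0.011] norm 0.012
```

Emit:
{"op": "arm_command", "data": {"series": "1 0 -0.004 0.005 0; 1 0 0 0.005 0; 1 0 0 0.004 0; 1 0 0 0.003 0; 1 0 0 0.003 0; 1 0 0 0 0; 1 0 0 0 0; 1 0 0 0 0; 1 0 0 0 0; 1 0 0 0 0"}}

```text
clock: 31.95
position: [0.5976, -0.0645, 0.1379]
ee_rot: [-0.163, 0.987, -0.0, 0.002]
ft_force: [-13.1, 0.0, 31.8]
grip_width: 0.002
grasp_force: 16.5
```

Emit:
{"op": "arm_command", "data": {"series": "0 0 0 -0.06 0; 0 0 -0.152 0 0; 0 0 0 0 0.0556; 0 0 0 0 0.0556; 0 0 0 0 0.0556; 0 0 0 0 0.0556; 0 0 0 0 0.0556; 0 0 0 0 0.0556; 0 0 0 0 0.0556; 0 0 0 0 0.0556"}}

```text
clock: 33.2
position: [0.6162, -0.121, 0.1579]
ee_rot: [0.512, 0.859, 0.0, 0.0]
ft_force: [-0.0, -0.9, -0.3]
grip_width: 1.001
grasp_force: 0.0
```

```bash
python3 -c "
from h import *
go(0,-115,.11); tri()
print(manip.get_obs()['joint_pos'].round(2))"
```

```text
t 33.2 pos [ 0.6162 -0.121   0.1579] yaw 118.4 box mm [  -1.1 -129.5] F [-0.  -0.9 -0.3] g 1.0
move [0.035 0.009 0.12 ] norm 0.125
px [266.32 194.95] [295.4 193.4]
0.109 top [9.4 5.2] side [5.3 4.2]
0.111 top [9.  5.2] side [3.7 2.5]
0.113 top [8.6 5.3] side [2.2 0.7]
0.115 top [8.2 5.4] side [ 0.6 -1. ]
0.117 top [7.8 5.5] side [-1.  -2.7]
0.119 top [7.5 5.6] side [-2.6 -4.4]
[-0.48  0.5   0.81  1.6  -0.38  1.2   0.91]
```

Emit:
{"op": "arm_command", "data": {"series": "0 0 0 0 0.0533; 0 0 0 0.06 0; 0 0 0 0.06 0; 0 0.027 0 0 0; 0 0.027 0 0 0; 0 0.027 0 0 0; 0 0.005 0 0 0; 0 0.005 0 0 0; 0 0.005 0 0 0; 0 0 0 0 0"}}

```text
clock: 34.55
position: [0.6042, -0.0858, 0.1104]
ee_rot: [0.58, 0.815, 0.0, 0.001]
ft_force: [4.0, -3.9, 1.5]
grip_width: 1.004
grasp_force: 2.1
```

```bash
python3 -c "
from h import *
state(); tri()"
```

```text
t 34.55 pos [ 0.6042 -0.0858  0.1104] yaw 109.1 box mm [ -1.1 -92.4] F [ 4.  -3.9  1.5] g 1.0
top none [[254, 184, 17, 24, 205]]
side none [[283, 186, 22, 18, 234], [263, 197, 40, 26, 86], [306, 197, 1, 3, 3], [327, 199, 2, 3, 5], [307, 204, 16, 11, 39], [235, 214, 2, 9, 13]]
```

Emit:
{"op": "arm_command", "data": {"series": "0 0.003 0 0 0; 0 0.003 0 0 0; 0 0 0 0 0; 0 0 0 0 0; 0 -0.03 0 0 0; 0 -0.02 0 -0.05 0; 0 0 0 -0.06 0; 0 0 0 0 0; 0 0 0 0 0; 0 0 0 0 0"}}

```text
clock: 35.9
position: [0.6088, -0.1013, 0.1529]
ee_rot: [0.58, 0.815, -0.0, -0.001]
ft_force: [0.1, 0.3, 0.1]
grip_width: 1.001
grasp_force: 0.0
```

```bash
python3 -c "
from h import *
state(); tri(); edges((-4.7,-4.4),0,.109,('side',)); edges((-4.7,-4.4),0,.117,('side',))
for z in (.109,.119): edges((0,0),0,z,('top',))"
```

```text
t 35.9 pos [ 0.6088 -0.1013  0.1529] yaw 109.2 box mm [  -1.8 -108.5] F [0.1 0.3 0.1] g 1.0
top none [[254, 184, 20, 27, 320]]
side none [[282, 186, 18, 18, 234], [307, 196, 1, 1, 1], [263, 198, 66, 25, 147], [235, 214, 2, 9, 13]]
side face 90 angle -0.4 offset 84.6 n 23 span -71.0 69.0
side face 180 angle 1.0 offset 84.0 n 26 span -74.0 70.0
side face 270 angle -2.0 offset 81.5 n 22 span -71.0 71.0
side face 90 angle -0.5 offset 74.8 n 24 span -73.0 72.0
side face 180 angle 0.2 offset 88.5 n 20 span -66.0 73.0
side face 270 angle -1.9 offset 86.4 n 20 span -71.0 58.0
top face 0 angle -0.6 offset 80.2 n 41 span -71.0 71.0
top face 90 angle -0.2 offset 82.8 n 42 span -74.0 72.0
top face 0 angle -0.6 offset 77.8 n 41 span -70.0 71.0
top face 90 angle -0.3 offset 82.7 n 42 span -71.0 73.0
```

Emit:
{"op": "arm_command", "data": {"series": "1 0 0 0 0; 1 0 0 0 0; 1 0.053 0 0 0; 1 0.054 0 0 0; 1 0 0 0.02 0; 1 0 0 0.018 0; 1 0 0 0.005 0; 1 0 0 0.005 0; 1 0 0 0 0; 1 0 0 0 0"}}

```text
clock: 37.45
position: [0.5954, -0.0612, 0.1348]
ee_rot: [0.58, 0.815, 0.0, 0.0]
ft_force: [-0.1, 0.7, -0.2]
grip_width: -0.0
grasp_force: 0.0
```

Emit:
{"op": "arm_command", "data": {"series": "1 0 0 0.005 0; 1 0 0 0.005 0; 1 0 0 0.004 0; 1 0 0 0.003 0; 1 0 0 0.002 0; 1 0 0 0 0; 1 0 0 0 0; 1 0 0 -0.005 0; 1 0 0 -0.02 0; 1 0 0 -0.02 0"}}

```text
clock: 38.7
position: [0.5953, -0.0611, 0.1456]
ee_rot: [0.58, 0.815, 0.0, 0.0]
ft_force: [0.6, -0.6, 0.2]
grip_width: 0.002
grasp_force: 0.0
```

```bash
python3 -c "
from h import *
go(0,68,.145)"
```

```text
t 38.7 pos [ 0.5953 -0.0611  0.1456] yaw 109.2 box mm [ -1.6 -66.1] F [ 0.6 -0.6  0.2] g 0.0
move [0.335 0.006 0.002] norm 0.335
```

Emit:
{"op": "arm_command", "data": {"series": "1 0 0 -0.012 0; 1 0.112 0.002 0 0; 1 0.112 0.002 0 0; 1 0.111 0.002 0 0; 1 0 0 0.02 0; 1 0 0 0.01 0; 1 0 0 0.007 0; 1 0 0 0.003 0; 1 0 0 0 0; 1 0 0 0 0"}}

```text
clock: 39.95
position: [0.5537, 0.0661, 0.134]
ee_rot: [0.58, 0.815, 0.0, 0.0]
ft_force: [0.5, 0.3, 0.8]
grip_width: -0.001
grasp_force: 0.0
```

Emit:
{"op": "arm_command", "data": {"series": "1 0 0 0.005 0; 1 0 0 0.004 0; 1 0 0 0.003 0; 1 0 0 0.002 0; 1 0 0 0.002 0; 1 0 0 0.001 0; 1 0 0 0 0; 1 0 0 0 0; 1 0 0 0 0; 1 0 0 0 0"}}

```text
clock: 41.2
position: [0.5536, 0.0663, 0.1282]
ee_rot: [0.58, 0.815, 0.0, -0.0]
ft_force: [-6.4, -0.1, 13.5]
grip_width: -0.003
grasp_force: 7.0
```

Emit:
{"op": "arm_command", "data": {"series": "1 0 0 -0.056 0; 1 -0.112 0 0 0; 1 -0.112 0 0 0; 1 -0.112 0 0 0; 1 0 0 0.02 0; 1 0 0 0.02 0; 1 0 0 0.008 0; 1 0 0 0.005 0; 1 0 0 0.003 0; 1 0 0 0 0"}}

```text
clock: 42.45
position: [0.5976, -0.0594, 0.1282]
ee_rot: [0.579, 0.815, 0.001, -0.001]
ft_force: [-6.1, 2.6, 12.3]
grip_width: 0.004
grasp_force: 5.8
```

```bash
python3 -c "
from h import *
go(0,0,.14)"
```

```text
t 42.45 pos [ 0.5976 -0.0594  0.1282] yaw 109.2 box mm [  1.1 -65.3] F [-6.1  2.6 12.3] g 0.0
move [ 0.163 -0.002 -0.029] norm 0.166
```

Emit:
{"op": "arm_command", "data": {"series": "1 0 0 -0.056 0; 1 0.08 0 0 0; 1 0.083 0 0 0; 1 0 0 0.028 0; 1 0 0 0.007 0; 1 0 0 0.007 0; 1 0 0 0.007 0; 1 0 0 0.006 0; 1 0 0 0.003 0; 1 0 0 0 0"}}

```text
clock: 43.7
position: [0.577, 0.0007, 0.1297]
ee_rot: [0.58, 0.815, 0.002, -0.001]
ft_force: [-17.3, 5.5, 41.1]
grip_width: 0.001
grasp_force: 20.3
```

Emit:
{"op": "arm_command", "data": {"series": "1 0 0 0 0; 1 0 0 -0.02 0; 1 0 0 -0.1 0; 1 0 0 -0.15 0; 1 0 0 0 0; 1 0 0 0 0; 1 0 0 0 0; 1 0 0 0 0; 1 0 0 0 0; 1 0 0 0 0"}}

```text
clock: 44.95
position: [0.5762, 0.0009, 0.2341]
ee_rot: [0.58, 0.815, -0.0, -0.0]
ft_force: [-0.4, 0.1, -0.5]
grip_width: -0.001
grasp_force: 0.0
```

```bash
python3 -c "
from h import *
state(); edges((-4.7,-4.4),0,.109,('side',))
print(manip.hand_in())"
```

```text
t 44.95 pos [0.5762 0.0009 0.2341] yaw 109.2 box mm [ 0.3 -1.2] F [-0.4  0.1 -0.5] g -0.0
side face 0 angle -0.9 offset 79.9 n 25 span -73.0 61.0
side face 90 angle -0.4 offset 82.9 n 23 span -71.0 69.0
side face 180 angle 0.9 offset 83.0 n 26 span -74.0 72.0
side face 270 angle -1.5 offset 82.7 n 26 span -68.0 67.0
the job is handed in; nothing more can be done
None
```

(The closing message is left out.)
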